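# Set the pegs and hold the stop rod at height

## Robot

A 6-joint arm with a two-finger parallel gripper is mounted at the origin on the work surface. World frame = base frame: x ahead of the robot, y to its left, z up, the work surface at z = 0. Lengths are in m, angles in rad, forces in N, time in s.
With the tool pointing down it reaches from about 0.275 to 0.75 m from the base axis. Payload 10.2 kg.
Tool frame: the origin (TCP) lies between the finger pads; the fingertips stand 22 mm ahead of it and the grasp point (between the pads) lies 3 mm ahead of it; z points along the fingers, y is the direction in which the jaws open and shut (so a half turn about z gives the same grasp; the last joint's range is limited). The gripper opens to 88 mm and grips with 3 to 60 N. Pads are 18 mm wide; open, the fingers measure 123 mm over their backs; the gripper's body (75 mm by 187 mm) begins 45 mm behind the grasp point.
Start: joints at [1.024, 0.313, 1.498, -0, 1.331, -0.223], TCP at [0.167, 0.498, 0.261] pointing down, gripper open.
Joint ranges: [-2.94, 2.94], [-0.97, 2.17], [0.19, 2.56], [-1.23, 4.37], [0.02, 3.11], [-2.88, 2.88]. Speed limits (rad/s): [2.39, 2.39, 3.01, 3.14, 3.14, 3.14].

## Interface

Orientations are given as a rotation vector (axis times angle).
In Python, from rig import arm gives the robot as it stands.
- The arm moves only by the tool play_rows, never from a script. Its argument "commands" is a list that holds one entry, the list of rows, each a list of 7 numbers: the shift along the tool's x, y, z in m, then the turn, a rotation vector about the tool's x, y, z in rad, then the closure in counts, from 0 (fully open) to 255 (shut). In form: [[[x, y, z, wx, wy, wz, claw], ...]]. A call has 1 to 8 rows; each row is the pose to reach, as a shift and turn from the pose commanded when the call began, along the tool's axes at that moment; what a row does not reach only later rows make up. A row lasts 1/12 s, in which the tool goes at most 41.7 mm and 7.16 degrees, less where a joint would pass 70% of its speed; a pose out of reach is approached as far as the arm can. A call with a gripper value outside its range is refused whole. The fingers move at their own pace and stop on an object; the grip force is fixed at half the most. Time passes only in rows, so rows that repeat a pose let the fingers close. It gives the time, the measured TCP pose, the force and the opening at its end, in the units of the state.
- arm.observe(): the state, without advancing time (a new reading comes with each control period).
- arm.read_camera(name): name is "side" or "top" or "wrist"; returns a dict with "frame" (400x640x3 uint8, red, green, blue), "camera_matrix" (3x3 intrinsics, pixels), "dist_coeffs" ([k1, k2, p1, p2, k3] as OpenCV has them; the pictures are not rectified), "rvec" (rotation vector, rad) and "tvec" (3), from world to camera coordinates, as OpenCV has them. Camera axes: x right, y down, z forward; pixel columns grow to the right and rows downward; lengths in m; the calibration is good to about 2 mm. A picture is of the moment at which its call begins. There is no depth.
- arm.job_done(): hands the job in, once; it reports no verdict.
The state is a dict: "time_s": time; "joints": joint angles; "joint_velocities": joint speeds; "tau": joint torques, N m; "tool_pos": TCP position; "tcp_rot": TCP orientation; "ft_force": force on the tool from outside, world axes, zero at the start; "torque": the same for the moment, N m; "width": opening from 0.0 (shut) to 1.0 (fully open).
Only numpy, scipy, OpenCV 4.12 (cv2) and the standard library are available. Lean on these libraries where they do the work, as an engineer would, in place of code of your own. Each camera call takes 0.05 s, during which the arm holds its last target.

## Task

Set up the carver's stop block: drop the two loose wooden pegs, one each, into its two empty bores so that their heads sit fully home on the block. Then take the steel stop rod by its dark handle, draw it 35 mm straight up out of its snug bore (the red ring then just shows completely) without forcing it sideways or pulling it right out, and finish while still holding it there, upright and still, so that its lock screw can be tightened. Leave the jar, the tin and the gouge alone.

Things in the scene. Friction and masses are not known exactly. Their poses are not given: they have to be found in the camera images.
- block: Pale wooden stop block fixed to the bench, 85 (x) by 220 (y) by 60 (z) mm high, with low bolted steel flanges along both long sides (to 64 mm from its middle line, 6 mm high) and a black lock-screw knob on its end at -y, beside the rod (reaching 132 mm from the middle). Origin: centre of its underside, on the bench; z up. Three through bores stand in a row along its y: the rod bore at y = -70 mm, empty bores at y = 0 and y = +70 mm. It may stand at any yaw.
- rod_bore (a point): Centre of the mouth of the 17 mm rod bore, on the block's top face (60 mm above the bench). Axes as the block's; a bore 60 mm deep, straight down.
- middle_bore (a point): Centre of the mouth of the empty middle bore (24 mm diameter, 60 mm deep, through), on the block's top face, 60 mm above the bench.
- end_bore (a point): Centre of the mouth of the other empty bore (24 mm diameter, 60 mm deep, through), at the end away from the rod, on the block's top face, 60 mm above the bench.
- rod: Steel stop rod standing loose (no catch, only its weight of about 0.1 to 0.2 kg and light rubbing) in the rod bore, z up along the rod. Origin: centre of its foot. Shank 16 mm diameter and 55 mm long, with a red ring from 25 to 35 mm below the handle; above it a dark wooden handle 24 mm diameter and 50 mm high, whose underside rests on the block's top at the start, so its origin then is 5 mm above the bench.
- rod_handle (a point): Centre of the rod's dark handle, half-way up it and on its axis: 80 mm above the rod's foot, 25 mm above the handle's underside, and at the start 25 mm above the block's top. Drawn out 35 mm it is 60 mm above the block's top.
- peg1_center (a point): One of two alike wooden pegs (either fits either empty bore), standing loose on its foot: shank 21 mm diameter, 40 mm long, its foot tapered to 17 mm over the last 5 mm; head 30 mm diameter, 32 mm high, with a blue line; 72 mm high in all, 35 g. The point: on its axis, 36 mm above the foot, 4 mm below the head. Fully home, the head rests on the block and the point is 4 mm below the bore's mouth.
- peg2_center (a point): One of two alike wooden pegs (either fits either empty bore), standing loose on its foot: shank 21 mm diameter, 40 mm long, its foot tapered to 17 mm over the last 5 mm; head 30 mm diameter, 32 mm high, with a blue line; 72 mm high in all, 35 g. The point: on its axis, 36 mm above the foot, 4 mm below the head. Fully home, the head rests on the block and the point is 4 mm below the bore's mouth.
- peg1: The whole of peg1 (see its centre point). Origin: centre of its foot, z up along the peg.
- peg2: The whole of peg2 (see its centre point). Origin: centre of its foot, z up along the peg.
- jar_center (a point): Bystander: amber glass jar with black cap, 48 mm diameter, 65 mm high; the point is half-way up.
- tin_center (a point): Bystander: flat green tin with a steel lid, 54 mm diameter, 40 mm high; the point is half-way up.
- gouge_center (a point): Bystander: carving gouge lying on the bench, 228 mm long along x, handle 24 mm thick towards -x; the point is at the joint of handle and blade, 12 mm above the bench.
Mind the look-alikes: they are no part of the job. Leave any turquoise look-alike of the rod alone. What is shaped like the peg1 but green is not meant.

How it is judged:
On the way, in this order (a step that is already met when the one before it is completed fails the run):
1. a first peg sits home in one of the empty bores, let go (((horizontal distance between peg1_center and middle_bore below 0.005 m and z of peg1_center in the frame of middle_bore between -0.012 and -0.001 m and angle between peg1_center's own z axis and vertical below 0.12 rad and contact force between the fingers and peg1 below 0.3 N) or (horizontal distance between peg1_center and end_bore below 0.005 m and z of peg1_center in the frame of end_bore between -0.012 and -0.001 m and angle between peg1_center's own z axis and vertical below 0.12 rad and contact force between the fingers and peg1 below 0.3 N) or (horizontal distance between peg2_center and middle_bore below 0.005 m and z of peg2_center in the frame of middle_bore between -0.012 and -0.001 m and angle between peg2_center's own z axis and vertical below 0.12 rad and contact force between the fingers and peg2 below 0.3 N) or (horizontal distance between peg2_center and end_bore below 0.005 m and z of peg2_center in the frame of end_bore between -0.012 and -0.001 m and angle between peg2_center's own z axis and vertical below 0.12 rad and contact force between the fingers and peg2 below 0.3 N))), for 0.2 s.
2. both pegs sit home, one in each empty bore, let go (((horizontal distance between peg1_center and middle_bore below 0.005 m and z of peg1_center in the frame of middle_bore between -0.012 and -0.001 m and angle between each of peg1_center, peg2_center's own z axis and vertical below 0.12 rad and horizontal distance between peg2_center and end_bore below 0.005 m and z of peg2_center in the frame of end_bore between -0.012 and -0.001 m) or (horizontal distance between peg1_center and end_bore below 0.005 m and z of peg1_center in the frame of end_bore between -0.012 and -0.001 m and angle between each of peg1_center, peg2_center's own z axis and vertical below 0.12 rad and horizontal distance between peg2_center and middle_bore below 0.005 m and z of peg2_center in the frame of middle_bore between -0.012 and -0.001 m)) and contact force between the fingers and peg1 below 0.3 N and contact force between the fingers and peg2 below 0.3 N), for 0.2 s.
3. the rod is drawn 35 mm (give or take 7) up its bore, held by the fingers (z of rod_handle in the frame of rod_bore between 0.053 and 0.067 m and horizontal distance between rod_handle and rod_bore below 0.006 m and angle between rod_handle's own z axis and vertical below 0.08 rad and contact force between the fingers and rod above 2 N), for 0.3 s.
At the end, for the whole second after the job is handed in: Fingers hold the rod (over 2 N) 35 mm drawn, within 7 mm; handle within 6 mm of the bore axis, tilt under 0.08 rad, under 10 mm/s, under 25 N on the block. Each empty bore has one peg, untouched, within 5 mm of its axis, head home within 3 mm, tilt under 0.12 rad (all of step 2 and all of step 3 and linear speed of rod below 0.01 m/s and contact force between rod and block below 25 N); the arm keeps its last pose, push and grip.
It fails at once if the rod is forced against its bore with more than 40 N (contact force between rod and block above 40 N).
It fails at once if the rod is pulled out (more than 52 mm) (z of rod_handle in the frame of rod_bore above 0.077 m).
It fails at once if the jar is shifted more than 20 mm (distance of jar_center from where it was at the start of the episode above 0.02 m).
It fails at once if the tin is shifted more than 20 mm (distance of tin_center from where it was at the start of the episode above 0.02 m).
It fails at once if the gouge is shifted more than 20 mm (distance of gouge_center from where it was at the start of the episode above 0.02 m).
It also fails if it takes over 67 s, if anything falls off the work surface, if the arm or the gripper's body presses on something with over 40 N, if the wrist force passes 120 N, or if a joint passes its speed limit or range.

## Working session

There is one attempt and no reset: what is moved stays moved. The work goes in short steps, Python scripts to look and compute and a tool call to move; the robot and the scene stay as the last step left them, time stands still between calls to the robot, and variables do not carry over. Pictures are saved under pics/ and viewed, and the job is handed in when it is done.

Besides the shell and the picture viewer there is one more tool, called after "Call:" in YAML: its name, and indented under it one key for each argument. play_rows: Moves the arm, as the interface text tells. Its arguments: {"type":"object","properties":{"commands":{"type":"array"}},"required":["commands"]}

```bash
ls; mkdir -p pics; python3 - <<'E'
from rig import arm
import cv2,pickle
s=arm.observe();print(s)
for n in["top","side","wrist"]:
    c=arm.read_camera(n);pickle.dump(c,open(f"pics/{n}0.pkl","wb"))
    cv2.imwrite(f"pics/{n}0.png",c["frame"][:,:,::-1])
    print(n,c["camera_matrix"].tolist(),c["dist_coeffs"],c["rvec"],c["tvec"])
E
```

```text
pics
{'time_s': 0.0, 'joints': array([ 1.02354053e+00,  3.13486394e-01,  1.49841419e+00, -1.54612359e-05,
        1.33095665e+00, -2.23396949e-01]), 'joint_velocities': array([-0.00072986, -0.00090682,  0.0001923 ,  0.00148611, -0.00086137,
        0.00105583]), 'tau': array([-1.51554509e-04, -4.02209115e+01, -2.52274686e+01,  6.94868364e-02,
        3.52233800e-02, -1.17825357e-04]), 'tool_pos': array([0.16697535, 0.49752717, 0.26015103]), 'tcp_rot': array([-5.06415840e-01, -3.10003955e+00,  1.84934030e-03]), 'ft_force': array([0.03593141, 0.24162425, 0.46525751]), 'torque': array([-0.0200739 ,  0.00440233,  0.06250705]), 'width': 0.997896033860929}
top [[494.2388186329812, 0.0, 313.4036363920931], [0.0, 494.2388186329812, 196.91211550131746], [0.0, 0.0, 1.0]] [-0.15855931  0.          0.          0.          0.        ] [ 2.14337443 -2.17292406  0.17148101] [-0.04520339  0.5188672   1.16845538]
side [[488.5590043102033, 0.0, 319.64230071602634], [0.0, 488.5590043102033, 198.86376055525147], [0.0, 0.0, 1.0]] [-0.12256592  0.          0.          0.          0.        ] [ 0.14028235 -2.73064096  1.4865162 ] [0.4837955  0.1170933  1.09278786]
wrist [[348.7425856609145, 0.0, 318.212251665143], [0.0, 348.7425856609145, 198.40927502434496], [0.0, 0.0, 1.0]] [-0.04420391  0.          0.          0.          0.        ] [-2.37219821 -1.70667146 -0.22001946] [-0.52457367 -0.03548053  0.38940572]
```

View pics/top0.png

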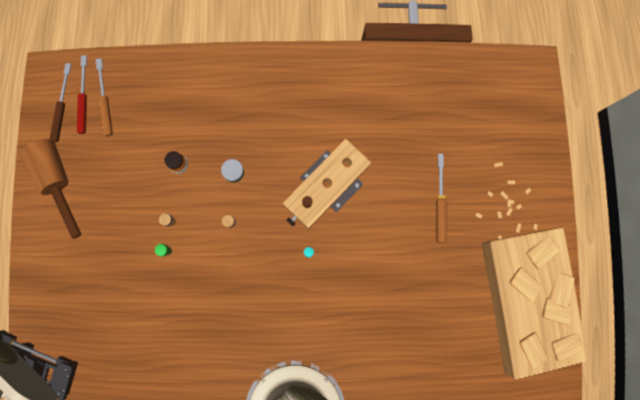

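View pics/side0.png

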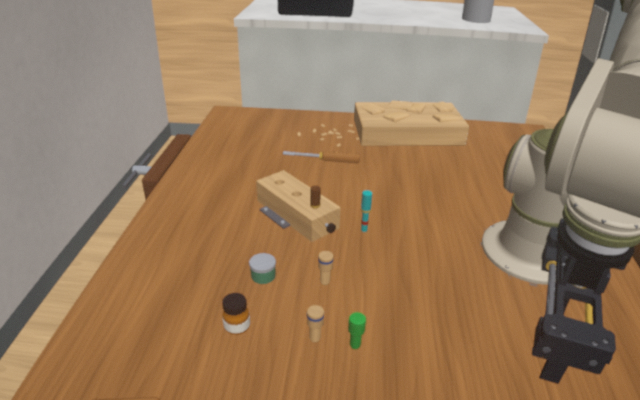

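View pics/wrist0.png

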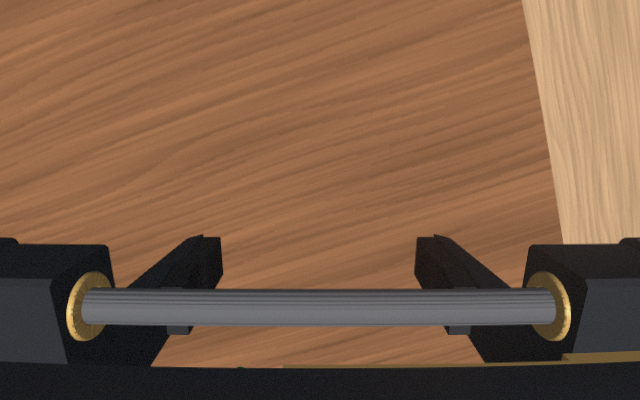

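The wooden pegs with the blue line are in the top view at (165,220) and (228,221). The green peg at (161,250) and the turquoise rod at (309,252) are look-alikes. The rod's dark handle is at (307,202), in the block. I'll check these in an enlarged crop.

```bash
cat > h.py <<'E'
import cv2,numpy as np,pickle
from scipy.spatial.transform import Rotation as R
def load(n): return pickle.load(open(f"pics/{n}.pkl","rb"))
def ray(c,uv):
    uv=np.array(uv,float).reshape(-1,1,2)
    p=cv2.undistortPoints(uv,c["camera_matrix"],c["dist_coeffs"]).reshape(-1,2)
    M=cv2.Rodrigues(np.array(c["rvec"],float))[0]
    d=np.c_[p,np.ones(len(p))]@M
    o=-M.T@np.array(c["tvec"]).ravel()
    return o,d
def onz(c,uv,z):
    o,d=ray(c,uv); return o+d*((z-o[2])/d[:,2])[:,None]
def proj(c,P):
    return cv2.projectPoints(np.array(P,float).reshape(-1,1,3),np.array(c["rvec"],float),np.array(c["tvec"],float),c["camera_matrix"],c["dist_coeffs"])[0].reshape(-1,2)
def blobs(m,amin=20):
    n,l,s,ce=cv2.connectedComponentsWithStats(m.astype(np.uint8))
    return [(int(s[i,4]),ce[i].round(2).tolist(),s[i,:4].tolist()) for i in range(1,n) if s[i,4]>=amin]
E
python3 - <<'E'
from h import *
t=load("top0")["frame"][:,:,::-1];s=load("side0")["frame"][:,:,::-1]
a=cv2.resize(t[130:265,145:375],None,fx=3.4,fy=3.4,interpolation=cv2.INTER_CUBIC)
cv2.imwrite("pics/ctop.png",a)
b=cv2.resize(s[165:360,210:390],None,fx=3,fy=3,interpolation=cv2.INTER_CUBIC);cv2.imwrite("pics/cside.png",b)
hsv=cv2.cvtColor(t,cv2.COLOR_BGR2HSV)
for p in [(165,219),(228,220),(318,175),(200,200),(260,200),(200,240),(330,195),(168,224)]: print(p,hsv[p[1],p[0]])
E
```

```text
(165, 219) [ 16 127 211]
(228, 220) [ 16 126 211]
(318, 175) [ 16 125 214]
(200, 200) [ 13 170 174]
(260, 200) [ 13 172 162]
(200, 240) [ 13 172 173]
(330, 195) [ 17 122 226]
(168, 224) [ 13 105 124]
```

View pics/ctop.png

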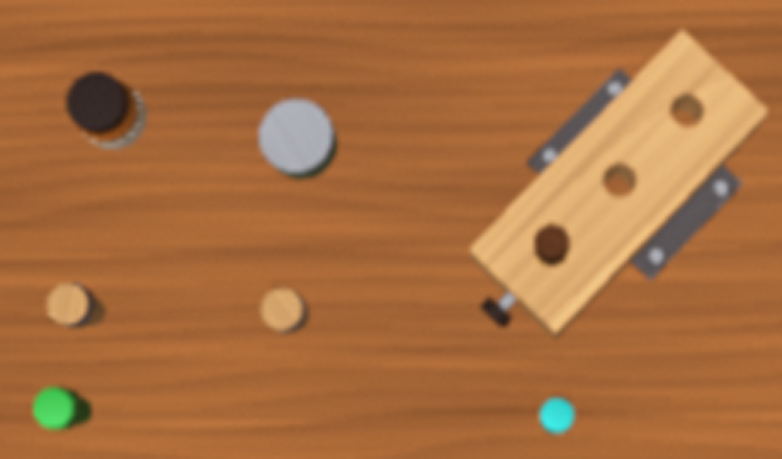

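View pics/cside.png

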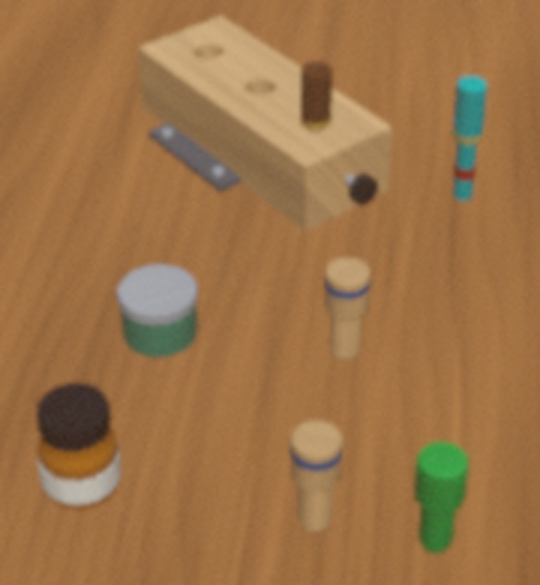

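The crop confirms it: the two tan pegs with blue lines, the brown-handled rod in the block, and the green and turquoise decoys. Next I'll measure positions.

```bash
python3 - <<'E'
from h import *
c=load("top0");t=c["frame"][:,:,::-1]
big=cv2.resize(t,None,fx=4,fy=4,interpolation=cv2.INTER_CUBIC)
hsv=cv2.cvtColor(big,cv2.COLOR_BGR2HSV)
m=(hsv[:,:,1]<150)&(hsv[:,:,2]>178)&(hsv[:,:,0]>8)&(hsv[:,:,0]<25)
f=lambda p:[(p[0]+.5)/4-.5,(p[1]+.5)/4-.5]
# pegs
for (x0,y0,x1,y1) in [(150,205,182,236),(212,205,245,236)]:
    sub=m[4*y0:4*y1,4*x0:4*x1]
    b=max(blobs(sub)); p=f([b[1][0]+4*x0,b[1][1]+4*y0]);print("peg",b,p,onz(c,p,.072).round(4))
x0,y0,x1,y1=270,130,385,240
sub=m[4*y0:4*y1,4*x0:4*x1].astype(np.uint8)
cn=max(cv2.findContours(sub,cv2.RETR_EXTERNAL,cv2.CHAIN_APPROX_NONE)[0],key=cv2.contourArea)
r=cv2.boxPoints(cv2.minAreaRect(cn))+[4*x0,4*y0]
P=np.array([onz(c,f(q),.06)[0] for q in r]);print(P.round(4),"ctr",P.mean(0))
e=[np.linalg.norm(P[i]-P[(i+1)%4]) for i in range(4)];print("edges",e)
i=int(np.argmax(e[:2]));d=P[(i+1)%4]-P[i];print("long dir",np.degrees(np.arctan2(d[1],d[0])))
# holes
cs,hi=cv2.findContours(sub,cv2.RETR_CCOMP,cv2.CHAIN_APPROX_NONE)
for k,q in zip(cs,hi[0]):
    if q[3]>=0 and cv2.contourArea(k)>200:
        (u,v),ax,_=cv2.fitEllipse(k);p=f([u+4*x0,v+4*y0]);print("hole",np.round(p,1),ax,onz(c,p,.06).round(4))
# others
w=lambda uv,z:onz(c,uv,z).round(3)
print("green",w((161,250),.072),"turq",w((309,252),.1),"jar",w((174,160),.065),"tin",w((232,170),.04),"rod",w((307,201.5),.11))
E
```

```text
peg (1745, [57.62, 57.03], [35, 33, 47, 48]) [164.03, 218.8825] [[0.465  0.3039 0.072 ]]
peg (1820, [61.61, 62.69], [38, 39, 48, 49]) [227.0275, 220.2975] [[0.4602 0.1527 0.072 ]]
[[ 0.5013  0.0242  0.06  ]
 [ 0.6619 -0.1311  0.06  ]
 [ 0.5983 -0.1936  0.06  ]
 [ 0.4402 -0.0377  0.06  ]] ctr [ 0.55043741 -0.08453557  0.06      ]
edges [np.float64(0.2234141388041335), np.float64(0.08912597687539885), np.float64(0.221997734160873), np.float64(0.08702974701501369)]
long dir -44.047607724712954
hole [306.8 201.6] (44.39393997192383, 51.63226318359375) [[ 0.5037 -0.0359  0.06  ]]
hole [326.7 182.3] (37.96888732910156, 39.17823028564453) [[ 0.5499 -0.0844  0.06  ]]
hole [346.5 161.8] (36.84477996826172, 39.30937194824219) [[ 0.5998 -0.1333  0.06  ]]
green [[0.391 0.31  0.072]] turq [[ 0.383 -0.039  0.1  ]] jar [[0.609 0.285 0.065]] tin [[0.587 0.147 0.04 ]] rod [[ 0.498 -0.036  0.11 ]]
```

```bash
cat >> h.py <<'E'
def snap(n,tag):
    from rig import arm
    c=arm.read_camera(n);pickle.dump(c,open(f"pics/{tag}.pkl","wb"));cv2.imwrite(f"pics/{tag}.png",c["frame"][:,:,::-1]);return c
def plan(x,y,z,jaw):
    from rig import arm
    s=arm.observe();Rt=R.from_rotvec(s["tcp_rot"]);p=s["tool_pos"]
    j=np.radians(jaw);Y=np.array([np.cos(j),np.sin(j),0]);Z=np.array([0,0,-1.]);
    if Rt.as_matrix()[:,1]@Y<0: Y=-Y
    T=R.from_matrix(np.c_[np.cross(Y,Z),Y,Z])
    print("t",round(s["time_s"],2),"pos",p.round(4),"w",round(s["width"],3),"F",s["ft_force"].round(2),"j",s["joints"].round(2))
    print("shift",Rt.inv().apply(np.array([x,y,z])-p).round(4),"turn",(Rt.inv()*T).as_rotvec().round(4))
E
python3 -c "
from h import *
plan(.465,.304,.18,46)"
```

```text
t 0.15 pos [0.167  0.4976 0.2603] w 0.999 F [ 0.43 -0.15 -0.33] j [ 1.02  0.31  1.5  -0.    1.33 -0.22]
shift [-0.3441 -0.0886  0.0803] turn [-0.001   0.      0.4441]
```

Call:
play_rows:
  commands:
    - [[-0.344,-0.089,0.08,-0.001,0,0.444,0],[-0.344,-0.089,0.08,-0.001,0,0.444,0],[-0.344,-0.089,0.08,-0.001,0,0.444,0],[-0.344,-0.089,0.08,-0.001,0,0.444,0],[-0.344,-0.089,0.08,-0.001,0,0.444,0],[-0.344,-0.089,0.08,-0.001,0,0.444,0],[-0.344,-0.089,0.08,-0.001,0,0.444,0],[-0.344,-0.089,0.08,-0.001,0,0.444,0]]

```text
time_s: 0.82
tool_pos: [0.441, 0.3188, 0.1869]
tcp_rot: [-1.177, -2.913, -0.001]
ft_force: [-0.3, 0.4, 0.8]
width: 1.002
```

```bash
python3 -c "
from h import *
plan(.465,.304,.18,46)"
```

```text
t 0.82 pos [0.441  0.3188 0.1869] w 1.002 F [-0.34  0.35  0.8 ] j [ 0.41  0.42  1.54  0.    1.18 -0.39]
shift [-0.0276  0.006   0.0069] turn [ 0.0007 -0.0004 -0.    ]
```

Call:
play_rows:
  commands:
    - [[-0.02,0.0045,0.005,0,0,0,0],[-0.02,0.0045,0.005,0,0,0,0],[-0.02,0.0045,0.005,0,0,0,0],[-0.02,0.0045,0.005,0,0,0,0]]

```text
time_s: 1.15
tool_pos: [0.4564, 0.3102, 0.1826]
tcp_rot: [-1.176, -2.913, -0.001]
ft_force: [-0.4, 0.3, -0.3]
width: 1.0
```

```bash
python3 -c "
from h import *
snap('wrist','w1');snap('top','t1')
plan(.465,.304,.18,46)"
```

```text
t 1.25 pos [0.4562 0.3105 0.1829] w 1.0 F [ 0.76 -0.16 -0.47] j [ 0.39  0.44  1.53  0.    1.17 -0.42]
shift [-0.0109  0.0014  0.0029] turn [ 0.0014 -0.0002  0.0017]
```

View pics/w1.png

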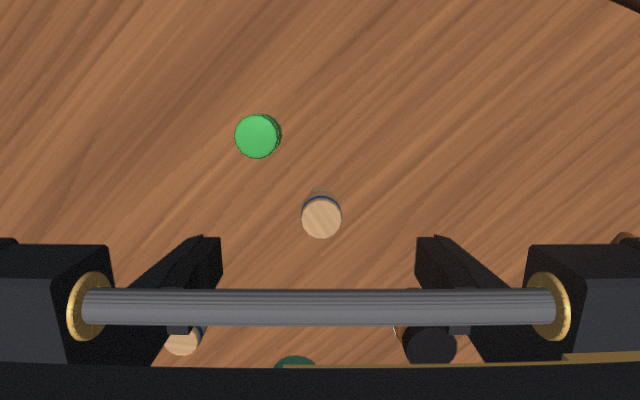

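The wrist view shows peg1's head at (321,217), centred between the fingers, with the green decoy at (257,136). Now I'll cast rays and cross-check.

```bash
python3 - <<'E'
from h import *
def tan(c,box,z):
    x0,y0,x1,y1=box
    hsv=cv2.cvtColor(np.ascontiguousarray(c["frame"]),cv2.COLOR_RGB2HSV)[y0:y1,x0:x1]
    m=(hsv[:,:,1]<150)&(hsv[:,:,2]>178)
    b=max(blobs(m));print(b);p=np.add(b[1],[x0,y0]);return onz(c,p,z).round(4)
print(tan(load("w1"),(295,190,350,245),.072), onz(load("w1"),(257,136),.072))
print(onz(load("top0"),(160.8,249.6),.072))
E
```

```text
(1143, [25.9, 29.15], [7, 11, 39, 38])
[[0.4665 0.3035 0.072 ]] [[0.39487418 0.31316312 0.072     ]]
[[0.39224337 0.31024982 0.072     ]]
```

```bash
python3 -c "
from h import *
plan(.4658,.3037,.067,46)"
```

```text
t 1.25 pos [0.4562 0.3105 0.1829] w 1.0 F [ 0.76 -0.16 -0.47] j [ 0.39  0.44  1.53  0.    1.17 -0.42]
shift [-0.0117  0.0016  0.1159] turn [ 0.0014 -0.0002  0.0017]
```

Call:
play_rows:
  commands:
    - [[-0.0117,0.0016,0.02,0.001,0,0.002,0],[-0.0117,0.0016,0.05,0.001,0,0.002,0],[-0.0117,0.0016,0.085,0.001,0,0.002,0],[-0.0117,0.0016,0.105,0.001,0,0.002,0],[-0.0117,0.0016,0.116,0.001,0,0.002,0],[-0.0117,0.0016,0.116,0.001,0,0.002,0],[-0.0117,0.0016,0.116,0.001,0,0.002,0],[-0.0117,0.0016,0.116,0.001,0,0.002,0]]

```text
time_s: 1.92
tool_pos: [0.4673, 0.3034, 0.0682]
tcp_rot: [1.178, 2.91, 0.003]
ft_force: [-0.5, 0.5, -0.0]
width: 1.0
```

```bash
python3 -c "
from h import *
snap('wrist','w2')
plan(.4658,.3037,.067,46)"
```

```text
t 1.97 pos [0.4674 0.3033 0.0682] w 0.998 F [-0.36  0.69  0.05] j [ 0.37  0.6   1.61  0.    0.93 -0.44]
shift [ 0.0014 -0.0008  0.0012] turn [ 0.0026  0.001  -0.0015]
```

View pics/w2.png

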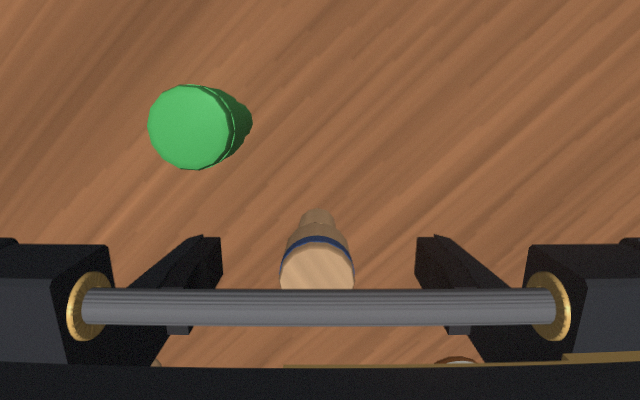

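The peg's head is between the pads at about (317,270). Closing now.

Call:
play_rows:
  commands:
    - [[0.0007,0,0.001,0.002,0,0,60],[0.0007,0,0.001,0.002,0,0,120],[0.0007,0,0.001,0.002,0,0,180],[0.0007,0,0.001,0.002,0,0,220],[0.0007,0,0.001,0.002,0,0,220],[0.0007,0,0.001,0.002,0,0,220],[0.0007,0,0.001,0.002,0,0,220],[0.0007,0,0.001,0.002,0,0,220]]

```text
time_s: 2.63
tool_pos: [0.4662, 0.3033, 0.0655]
tcp_rot: [-1.179, -2.911, 0.003]
ft_force: [-0.2, -0.0, -0.1]
width: 0.422
```

Call:
play_rows:
  commands:
    - [[0,0,0,0,0,0,220],[0,0,0,0,0,0,220],[0,0,-0.02,0,0,0,220],[0,0,-0.05,0,0,0,220],[0,0,-0.08,0,0,0,220],[0,0,-0.1,0,0,0,220],[0,0,-0.1,0,0,0,220],[0,0,-0.1,0,0,0,220]]

```text
time_s: 3.3
tool_pos: [0.4665, 0.3035, 0.1659]
tcp_rot: [1.18, 2.912, -0.001]
ft_force: [0.1, 0.1, -0.9]
width: 0.329
```

```bash
python3 -c "
from h import *
snap('wrist','w3');snap('side','s3')
plan(.6003,-.1333,.18,46)"
```

```text
t 3.4 pos [0.4658 0.3032 0.1641] w 0.329 F [-0.87  0.57  0.33] j [ 0.37  0.47  1.53 -0.    1.14 -0.43]
shift [-0.4004 -0.2198 -0.0155] turn [-0.0042 -0.0012 -0.0019]
```

View pics/w3.png

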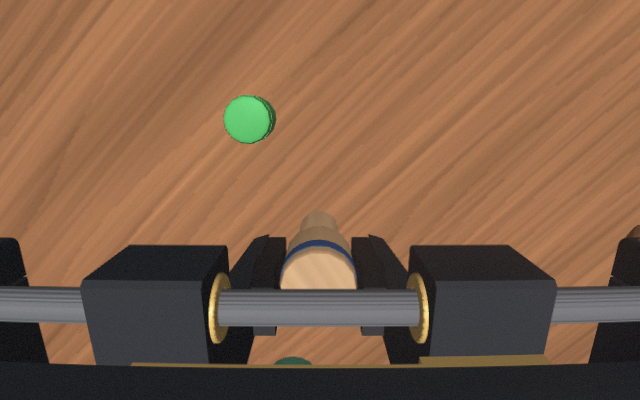

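View pics/s3.png

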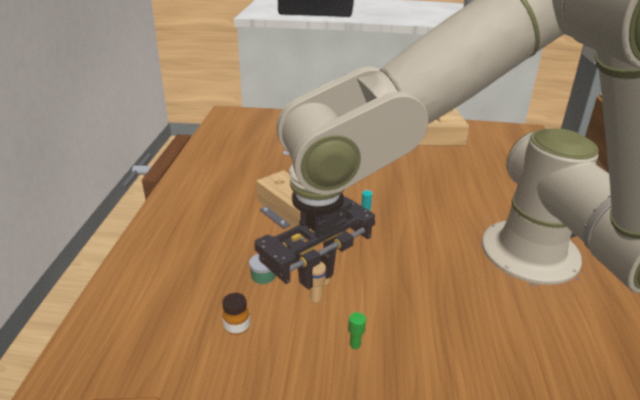

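The peg is held, with the wrist view showing its head at (318,270) between the closed pads. I'll carry it over to the end bore.

Call:
play_rows:
  commands:
    - [[-0.036,-0.02,-0.016,-0.003,0,-0.002,220],[-0.072,-0.04,-0.016,-0.003,0,-0.002,220],[-0.108,-0.06,-0.016,-0.003,0,-0.002,220],[-0.144,-0.08,-0.016,-0.003,0,-0.002,220],[-0.18,-0.1,-0.016,-0.003,0,-0.002,220],[-0.216,-0.12,-0.016,-0.003,0,-0.002,220],[-0.252,-0.14,-0.016,-0.003,0,-0.002,220],[-0.288,-0.16,-0.016,-0.003,0,-0.002,220]]

```text
time_s: 4.07
tool_pos: [0.5615, -0.0139, 0.1802]
tcp_rot: [-1.176, -2.91, -0.001]
ft_force: [0.7, 0.0, 0.7]
width: 0.333
```

Call:
play_rows:
  commands:
    - [[-0.03,-0.016,0,0,0,0,220],[-0.06,-0.032,0,0,0,0,220],[-0.09,-0.048,0,0,0,0,220],[-0.105,-0.056,0,0,0,0,220],[-0.112,-0.06,0,0,0,0,220],[-0.112,-0.06,0,0,0,0,220],[-0.112,-0.06,0,0,0,0,220],[-0.112,-0.06,0,0,0,0,220]]

```text
time_s: 4.73
tool_pos: [0.6004, -0.1314, 0.1813]
tcp_rot: [-1.174, -2.913, -0.002]
ft_force: [0.0, 1.4, -0.5]
width: 0.336
```

```bash
python3 -c "
from h import *
snap('wrist','w4');snap('top','t4')
plan(.6003,-.1333,.15,46)"
```

```text
t 4.83 pos [ 0.6006 -0.1316  0.1817] w 0.334 F [ 0.18 -0.66 -1.41] j [-0.41  0.57  1.32  0.    1.25 -1.21]
shift [-0.001  -0.0015  0.0317] turn [ 0.001  -0.0005  0.0016]
```

View pics/w4.png

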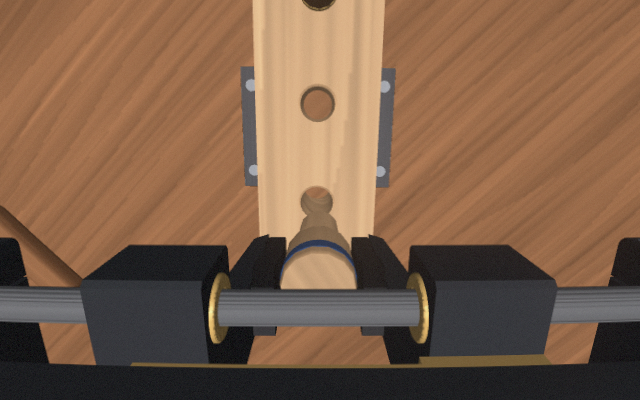

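The wrist view shows the middle bore at (317,104), the end bore at (317,202) partly behind the peg's foot, and the rod at (318,3). Measuring from these.

```bash
python3 - <<'E'
from h import *
c=load("w4");im=np.ascontiguousarray(c["frame"])
x0,y0=285,70
hsv=cv2.cvtColor(im,cv2.COLOR_RGB2HSV)
m=(hsv[:,:,2]<190).astype(np.uint8)
sub=m[75:135,285:350]
k=max(cv2.findContours(sub,cv2.RETR_EXTERNAL,cv2.CHAIN_APPROX_NONE)[0],key=cv2.contourArea)
(u,v),ax,_=cv2.fitEllipse(k);p=(u+285,v+75)
mb=onz(c,p,.06)[0];print("middle",p,ax,mb)
# block edges at rows 100 and 200 (value/sat classification)
t=(hsv[:,:,1]<135)&(hsv[:,:,2]>170)
for r in (40,60,195,215,225):
    q=np.where(t[r,235:400])[0]+235; L,Rr=q.min(),q.max()
    P=onz(c,[(L-.5,r),(Rr+.5,r)],.06);print(r,L,Rr,P.round(4).tolist(),np.linalg.norm(P[0]-P[1]))
d=np.array([.7187,-.695,0]);print("end est",mb+.07*d)
print("end proj of .6003,-.1333", proj(c,[.6003,-.1333,.06]),"from mb",proj(c,mb+.07*d))
cv2.imwrite("pics/c4.png",cv2.resize(im[170:300,240:400,::-1],None,fx=5,fy=4.5))
E
```

```text
middle (317.18041229248047, 102.71648216247559) (34.79792785644531, 37.36097717285156) [ 0.55113679 -0.0845511   0.06      ]
40 253 382 [[0.4927, -0.0873, 0.06], [0.552, -0.0257, 0.06]] 0.0854190278393998
60 252 381 [[0.5009, -0.0968, 0.06], [0.5608, -0.0345, 0.06]] 0.08642426660615768
195 238 387 [[0.5576, -0.1714, 0.06], [0.6334, -0.0927, 0.06]] 0.10925367958792123
215 258 374 [[0.5782, -0.172, 0.06], [0.6382, -0.1097, 0.06]] 0.08646232499956942
225 259 373 [[0.5841, -0.1771, 0.06], [0.6435, -0.1154, 0.06]] 0.08565195454196389
end est [ 0.60144579 -0.1332011   0.06      ]
end proj of .6003,-.1333 [[315.84983331 200.74905574]] from mb [[317.03690019 201.74893747]]
```

View pics/c4.png

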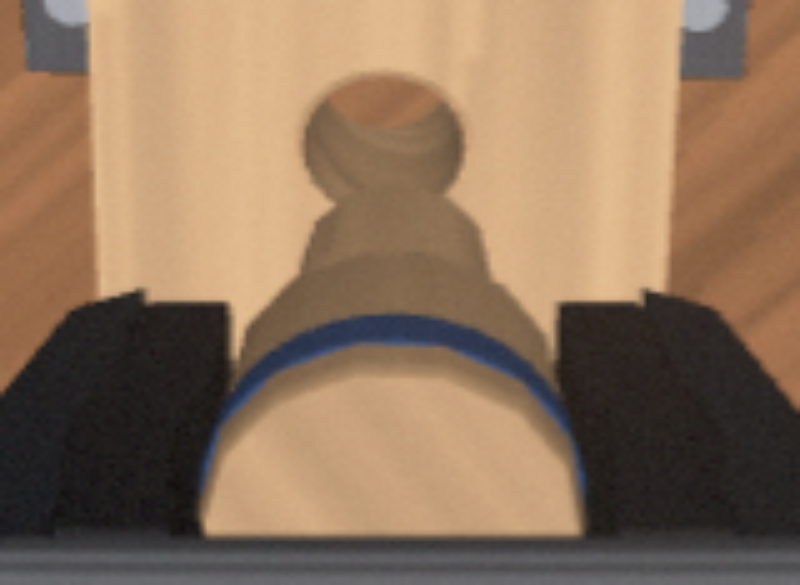

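```bash
python3 -c "
from h import *
plan(.6012,-.1332,.132,46)"
```

```text
t 4.83 pos [ 0.6006 -0.1316  0.1817] w 0.334 F [ 0.18 -0.66 -1.41] j [-0.41  0.57  1.32  0.    1.25 -1.21]
shift [-0.0016 -0.0008  0.0497] turn [ 0.001  -0.0005  0.0016]
```

Call:
play_rows:
  commands:
    - [[-0.0016,-0.0008,0.012,0.001,0,0.001,220],[-0.0016,-0.0008,0.03,0.001,0,0.001,220],[-0.0016,-0.0008,0.045,0.001,0,0.001,220],[-0.0016,-0.0008,0.05,0.001,0,0.001,220],[-0.0016,-0.0008,0.05,0.001,0,0.001,220],[-0.0016,-0.0008,0.05,0.001,0,0.001,220],[-0.0016,-0.0008,0.05,0.001,0,0.001,220]]

```text
time_s: 5.42
tool_pos: [0.6018, -0.1345, 0.1326]
tcp_rot: [1.177, 2.911, 0.0]
ft_force: [0.1, 0.0, -0.5]
width: 0.33
```

```bash
python3 - <<'E'
from h import *
c=snap('wrist','w5');d=snap('side','s5')
plan(.6012,-.1332,.085,46)
a=cv2.resize(c["frame"][170:300,240:400,::-1],None,fx=2.5,fy=2.5)
b=cv2.resize(d["frame"][120:250,230:390,::-1],None,fx=2.5,fy=2.5)
cv2.imwrite("pics/c5.png",np.hstack([a,b]))
E
```

```text
t 5.52 pos [ 0.6017 -0.1346  0.1325] w 0.331 F [-0.24 -0.24  0.65] j [-0.41  0.63  1.36  0.    1.15 -1.21]
shift [0.0014 0.0006 0.0475] turn [ 0.0005  0.0012 -0.0008]
```

View pics/c5.png

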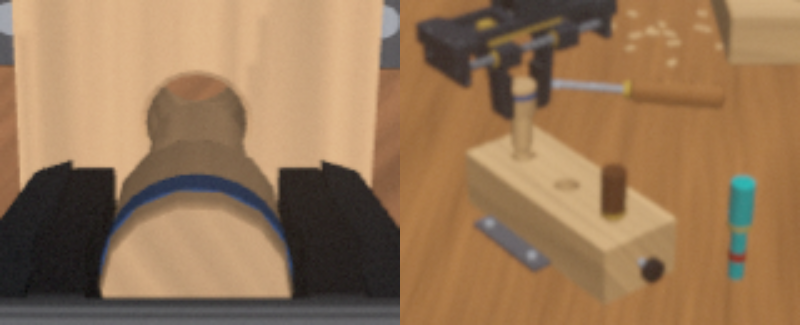

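The foot is centred on the bore in both views. I'll shift about 1.4 mm and lower it slowly.

Call:
play_rows:
  commands:
    - [[0.0014,0.0005,0,0,0.001,0,220],[0.0014,0.0005,0.005,0,0.001,0,220],[0.0014,0.0005,0.01,0,0.001,0,220],[0.0014,0.0005,0.015,0,0.001,0,220],[0.0014,0.0005,0.02,0,0.001,0,220],[0.0014,0.0005,0.02,0,0.001,0,220]]

```text
time_s: 6.02
tool_pos: [0.6002, -0.133, 0.1102]
tcp_rot: [-1.177, -2.909, -0.001]
ft_force: [-1.0, -0.4, -1.0]
width: 0.33
```

```bash
python3 - <<'E'
from h import *
c=snap('wrist','w6');d=snap('side','s6')
plan(.6012,-.1332,.087,46)
a=cv2.resize(c["frame"][170:300,240:400,::-1],None,fx=2.5,fy=2.5)
b=cv2.resize(d["frame"][120:250,230:390,::-1],None,fx=2.5,fy=2.5)
cv2.imwrite("pics/c6.png",np.hstack([a,b]))
E
```

```text
t 6.12 pos [ 0.6006 -0.1332  0.1114] w 0.332 F [ 0.13  0.03 -0.41] j [-0.41  0.65  1.38  0.    1.11 -1.21]
shift [-0.0005  0.0004  0.0244] turn [-0.0002 -0.0017 -0.0009]
```

View pics/c6.png

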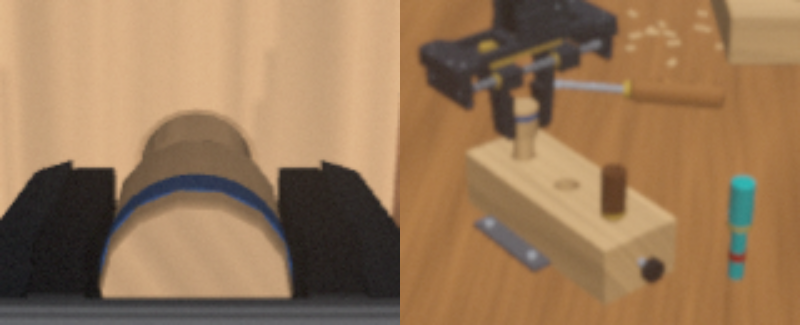

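The shank is in the bore (foot about 15 mm below the top) with no contact force. Next I'll lower it to about 3 mm above home and let go.

Call:
play_rows:
  commands:
    - [[0,0,0.006,0,0,0,220],[0,0,0.012,0,0,0,220],[0,0,0.018,0,0,0,220],[0,0,0.022,0,0,0,220],[0,0,0.022,0,0,0,220],[0,0,0.022,0,0,0,220]]

```text
time_s: 6.62
tool_pos: [0.6006, -0.1331, 0.0894]
tcp_rot: [-1.177, -2.911, -0.001]
ft_force: [-0.1, 0.5, -0.1]
width: 0.332
```

```bash
python3 -c "
from h import *
plan(.6012,-.1332,.087,46)"
```

```text
t 6.62 pos [ 0.6006 -0.1331  0.0894] w 0.332 F [-0.08  0.45 -0.09] j [-0.41  0.68  1.4   0.    1.06 -1.21]
shift [-0.0005  0.0003  0.0024] turn [-0.0002 -0.0017 -0.0008]
```

Call:
play_rows:
  commands:
    - [[0,0,0.002,0,0,0,220],[0,0,0.002,0,0,0,140],[0,0,0.002,0,0,0,60],[0,0,0.002,0,0,0,60],[0,0,0.002,0,0,0,60],[0,0,0.002,0,0,0,60],[0,0,0.002,0,0,0,60],[0,0,0.002,0,0,0,60]]

```text
time_s: 7.28
tool_pos: [0.6007, -0.1331, 0.0877]
tcp_rot: [-1.178, -2.911, -0.001]
ft_force: [1.0, 0.4, -0.5]
width: 0.767
```

Call:
play_rows:
  commands:
    - [[0,0,-0.015,0,0,0,60],[0,0,-0.04,0,0,0,60],[0,0,-0.07,0,0,0,60],[0,0,-0.095,0,0,0,60],[0,0,-0.1,0,0,0,60],[0,0,-0.1,0,0,0,60]]

```text
time_s: 7.78
tool_pos: [0.6013, -0.1334, 0.1892]
tcp_rot: [1.177, 2.91, 0.001]
ft_force: [0.3, 0.1, -0.9]
width: 0.764
```

```bash
python3 - <<'E'
from h import *
c=snap('wrist','w7');d=snap('side','s7')
plan(.4610,.1530,.18,46)
a=c["frame"][:,:,::-1][:300,190:450]
b=cv2.resize(d["frame"][120:250,230:390,::-1],None,fx=300/130,fy=300/130)
cv2.imwrite("pics/c7.png",np.hstack([a,b]))
E
```

```text
t 7.88 pos [ 0.6003 -0.133   0.1863] w 0.767 F [-0.42  0.58 -0.42] j [-0.41  0.57  1.31  0.    1.26 -1.21]
shift [0.299  0.1087 0.0071] turn [-0.0007 -0.003  -0.0009]
```

View pics/c7.png

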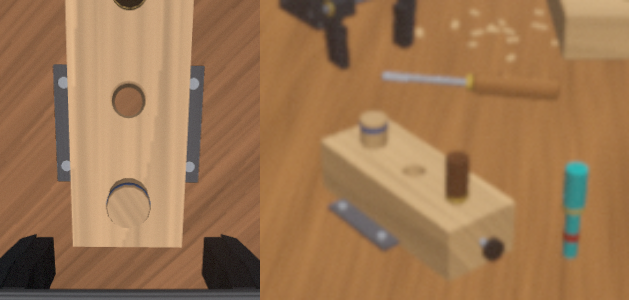

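Peg1 sits home in the end bore: its head is flat on the block at (128,205) of the crop. On to peg2.

Call:
play_rows:
  commands:
    - [[0.037,0.0135,0,0,0,0,60],[0.075,0.027,0,0,0,0,30],[0.112,0.041,0,0,0,0,0],[0.15,0.054,0,0,0,0,0],[0.187,0.068,0,0,0,0,0],[0.224,0.082,0,0,0,0,0],[0.255,0.093,0,0,0,0,0],[0.27,0.098,0.007,0,0,0,0]]

```text
time_s: 8.55
tool_pos: [0.4728, 0.1278, 0.1803]
tcp_rot: [-1.174, -2.911, -0.001]
ft_force: [0.8, -0.2, 0.6]
width: 1.002
```

Call:
play_rows:
  commands:
    - [[0.015,0.005,0,0,0,0,0],[0.015,0.005,0,0,0,0,0],[0.015,0.005,0,0,0,0,0]]

```text
time_s: 8.8
tool_pos: [0.4671, 0.1391, 0.18]
tcp_rot: [-1.175, -2.91, 0.001]
ft_force: [-0.2, 0.0, 0.6]
width: 1.001
```

```bash
python3 - <<'E'
from h import *
c=snap('wrist','w8')
hsv=cv2.cvtColor(np.ascontiguousarray(c["frame"]),cv2.COLOR_RGB2HSV)
m=(hsv[:,:,1]<150)&(hsv[:,:,2]>178)
for b in blobs(m[150:260,250:400],200): print(b,onz(c,np.add(b[1],[250,150]),.072))
plan(.4610,.1530,.067,46)
E
```

```text
(1259, [76.27, 35.94], [57, 16, 40, 41]) [[0.46155337 0.15207873 0.072     ]]
t 8.85 pos [0.4675 0.1385 0.1802] w 1.0 F [ 0.15  0.12 -0.82] j [ 0.05  0.31  1.72  0.    1.11 -0.76]
shift [0.0145 0.006  0.1133] turn [-0.0011 -0.002  -0.0008]
```

View pics/w8.png

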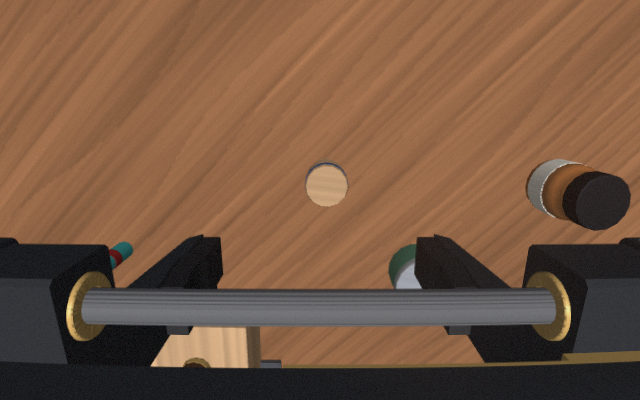

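Peg2 (tan) is at (326,186) in the wrist view. The tin and jar are clear of the fingers, so I'll descend.

Call:
play_rows:
  commands:
    - [[0.014,0.0058,0.015,-0.001,-0.002,-0.001,0],[0.014,0.0058,0.045,-0.001,-0.002,-0.001,0],[0.014,0.0058,0.08,-0.001,-0.002,-0.001,0],[0.014,0.0058,0.102,-0.001,-0.002,-0.001,0],[0.014,0.0058,0.113,-0.001,-0.002,-0.001,0],[0.014,0.0058,0.113,-0.001,-0.002,-0.001,0],[0.014,0.0058,0.113,-0.001,-0.002,-0.001,0],[0.014,0.0058,0.113,-0.001,-0.002,-0.001,0]]

```text
time_s: 9.52
tool_pos: [0.4622, 0.1525, 0.0688]
tcp_rot: [1.177, 2.91, 0.002]
ft_force: [-0.3, 1.0, -0.2]
width: 0.997
```

```bash
python3 -c "
from h import *
snap('wrist','w9')
plan(.4613,.1525,.067,46)"
```

```text
t 9.57 pos [0.4622 0.1526 0.069 ] w 1.0 F [-0.16  0.4  -0.5 ] j [ 0.08  0.48  1.82  0.    0.83 -0.72]
shift [ 0.0005 -0.0007  0.002 ] turn [ 0.0023  0.002  -0.0004]
```

View pics/w9.png

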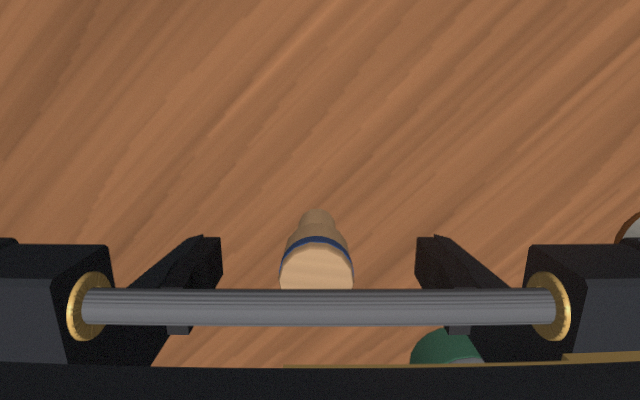

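Peg2 is centred between the pads (316,268), the same as last time. I'll close and lift.

Call:
play_rows:
  commands:
    - [[0.0004,-0.0005,0.002,0.001,0.001,0,60],[0.0004,-0.0005,0.002,0.001,0.001,0,120],[0.0004,-0.0005,0.002,0.001,0.001,0,180],[0.0004,-0.0005,0.002,0.001,0.001,0,220],[0.0004,-0.0005,0.002,0.001,0.001,0,220],[0.0004,-0.0005,0.002,0.001,0.001,0,220],[0.0004,-0.0005,0.002,0.001,0.001,0,220],[0.0004,-0.0005,0.002,0.001,0.001,0,220]]

```text
time_s: 10.23
tool_pos: [0.4608, 0.1529, 0.0661]
tcp_rot: [-1.176, -2.913, -0.0]
ft_force: [-0.0, -0.0, -0.3]
width: 0.419
```

Call:
play_rows:
  commands:
    - [[0,0,0,0,0,0,220],[0,0,0,0,0,0,220],[0,0,0,0,0,0,220],[0,0,-0.02,0,0,0,220],[0,0,-0.05,0,0,0,220],[0,0,-0.09,0,0,0,220],[0,0,-0.125,0,0,0,220],[0,0,-0.125,0,0,0,220]]

```text
time_s: 10.9
tool_pos: [0.4631, 0.1532, 0.1972]
tcp_rot: [1.173, 2.904, 0.008]
ft_force: [0.1, -0.4, 0.5]
width: 0.334
```

```bash
python3 -c "
from h import *
plan(.5506,-.0845,.19,46)"
```

```text
t 10.9 pos [0.4631 0.1532 0.1972] w 0.334 F [ 0.09 -0.37  0.51] j [ 0.08  0.29  1.71  0.    1.14 -0.72]
shift [-0.228  -0.1103  0.0079] turn [0.0081 0.007  0.0004]
```

Call:
play_rows:
  commands:
    - [[-0.034,-0.0165,0,0,0,0,220],[-0.068,-0.033,0,0,0,0,220],[-0.102,-0.05,0,0,0,0,220],[-0.136,-0.066,0,0,0,0,220],[-0.17,-0.082,0,0,0,0,220],[-0.204,-0.099,0,0,0,0,220],[-0.228,-0.11,0,0,0,0,220],[-0.228,-0.11,0,0,0,0,220]]

```text
time_s: 11.57
tool_pos: [0.5493, -0.0889, 0.1901]
tcp_rot: [1.183, 2.91, -0.001]
ft_force: [0.0, 0.4, -0.4]
width: 0.333
```

Call:
play_rows:
  commands:
    - [[0,0,0,0,0,0,220],[0,0,0,0,0,0,220]]

```text
time_s: 11.73
tool_pos: [0.548, -0.0838, 0.1905]
tcp_rot: [-1.176, -2.912, -0.0]
ft_force: [-0.8, -0.0, 0.6]
width: 0.331
```

```bash
python3 -c "
from h import *
snap('wrist','w10')
plan(.5508,-.0845,.132,46)"
```

```text
t 11.78 pos [ 0.548  -0.0835  0.1907] w 0.331 F [-0.18 -0.02 -0.07] j [-0.36  0.44  1.51  0.    1.2  -1.17]
shift [-0.0028  0.0012  0.0587] turn [-0.0002 -0.001   0.0012]
```

View pics/w10.png

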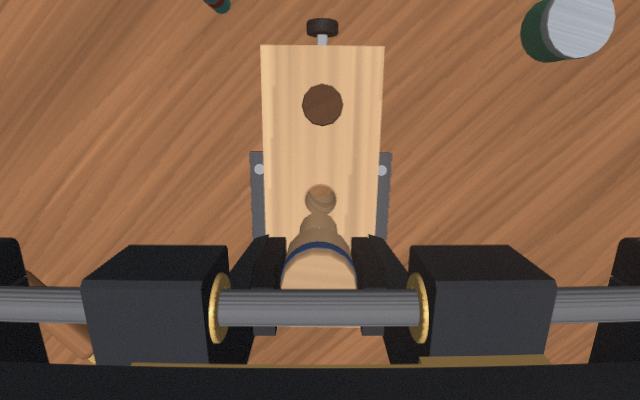

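The middle bore shows at (320,198) and the rod handle at (322,104). I'll correct and descend to just above the bore.

Call:
play_rows:
  commands:
    - [[-0.0028,0.0012,0.015,0,-0.001,0.001,220],[-0.0028,0.0012,0.035,0,-0.001,0.001,220],[-0.0028,0.0012,0.052,0,-0.001,0.001,220],[-0.0028,0.0012,0.059,0,-0.001,0.001,220],[-0.0028,0.0012,0.059,0,-0.001,0.001,220],[-0.0028,0.0012,0.059,0,-0.001,0.001,220],[-0.0028,0.0012,0.059,0,-0.001,0.001,220]]

```text
time_s: 12.37
tool_pos: [0.5517, -0.0855, 0.1332]
tcp_rot: [1.176, 2.91, -0.0]
ft_force: [0.2, 0.1, -0.2]
width: 0.331
```

```bash
python3 - <<'E'
from h import *
# rod handle top from w10
c=load("w10");hsv=cv2.cvtColor(np.ascontiguousarray(c["frame"]),cv2.COLOR_RGB2HSV)
m=(hsv[70:140,290:355,2]<130);b=max(blobs(m));print(b,onz(c,np.add(b[1],[290,70]),.11))
c=snap('wrist','w11');d=snap('side','s11')
plan(.5508,-.0845,.087,46)
a=cv2.resize(c["frame"][170:300,240:400,::-1],None,fx=2.5,fy=2.5)
b=cv2.resize(d["frame"][120:250,230:390,::-1],None,fx=2.5,fy=2.5)
cv2.imwrite("pics/c11.png",np.hstack([a,b]))
E
```

```text
(1309, [31.9, 34.72], [12, 14, 41, 42]) [[ 0.50174649 -0.03603199  0.11      ]]
t 12.47 pos [ 0.5516 -0.0857  0.133 ] w 0.332 F [0.21 0.84 0.24] j [-0.36  0.51  1.56 -0.    1.07 -1.17]
shift [0.0015 0.0002 0.046 ] turn [ 0.0007  0.0024 -0.0006]
```

View pics/c11.png

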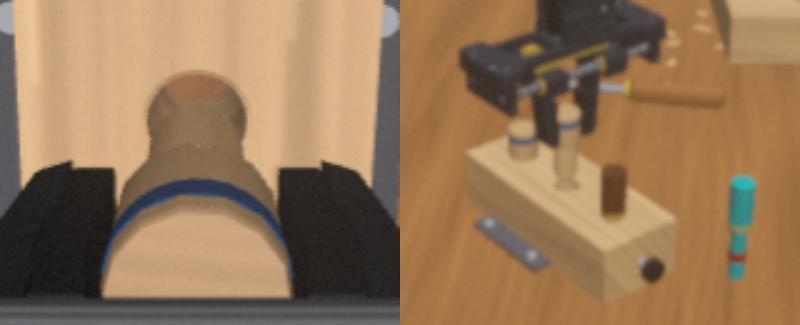

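The alignment matches the first peg. Lowering with the same 1.5 mm correction.

Call:
play_rows:
  commands:
    - [[0.0015,0.0002,0,0,0.002,0,220],[0.0015,0.0002,0.005,0,0.002,0,220],[0.0015,0.0002,0.01,0,0.002,0,220],[0.0015,0.0002,0.015,0,0.002,0,220],[0.0015,0.0002,0.02,0,0.002,0,220],[0.0015,0.0002,0.02,0,0.002,0,220]]

```text
time_s: 12.97
tool_pos: [0.5498, -0.0844, 0.1106]
tcp_rot: [-1.177, -2.909, -0.001]
ft_force: [0.7, 0.1, -1.3]
width: 0.327
```

```bash
python3 - <<'E'
from h import *
c=snap('wrist','w12');d=snap('side','s12')
plan(.5508,-.0845,.087,46)
a=cv2.resize(c["frame"][170:300,240:400,::-1],None,fx=2.5,fy=2.5)
b=cv2.resize(d["frame"][120:250,230:390,::-1],None,fx=2.5,fy=2.5)
cv2.imwrite("pics/c12.png",np.hstack([a,b]))
E
```

```text
t 13.07 pos [ 0.5502 -0.0845  0.1117] w 0.328 F [ 0.53  0.17 -0.28] j [-0.36  0.54  1.58  0.    1.03 -1.17]
shift [-0.0004  0.0004  0.0247] turn [-0.0003 -0.0018 -0.0009]
```

View pics/c12.png

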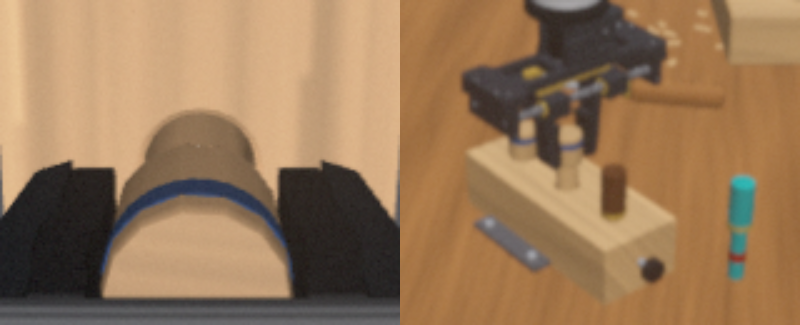

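Call:
play_rows:
  commands:
    - [[0,0,0.006,0,0,0,220],[0,0,0.012,0,0,0,220],[0,0,0.018,0,0,0,220],[0,0,0.022,0,0,0,220],[0,0,0.022,0,0,0,220],[0,0,0.022,0,0,0,220]]

```text
time_s: 13.57
tool_pos: [0.5502, -0.0845, 0.0897]
tcp_rot: [-1.177, -2.911, -0.001]
ft_force: [-0.4, 0.9, 0.2]
width: 0.326
```

```bash
python3 -c "
from h import *
plan(.5508,-.0845,.087,46)"
```

```text
t 13.57 pos [ 0.5502 -0.0845  0.0897] w 0.326 F [-0.43  0.91  0.17] j [-0.36  0.57  1.59  0.    0.98 -1.17]
shift [-0.0005  0.0004  0.0027] turn [-0.0003 -0.0018 -0.0009]
```

Call:
play_rows:
  commands:
    - [[0,0,0.002,0,0,0,220],[0,0,0.002,0,0,0,140],[0,0,0.002,0,0,0,60],[0,0,0.002,0,0,0,60],[0,0,0.002,0,0,0,60],[0,0,0.002,0,0,0,60],[0,0,0.002,0,0,0,60],[0,0,0.002,0,0,0,60]]

```text
time_s: 14.23
tool_pos: [0.5503, -0.0845, 0.088]
tcp_rot: [-1.178, -2.911, -0.001]
ft_force: [-0.5, -0.9, 0.3]
width: 0.764
```

Call:
play_rows:
  commands:
    - [[0,0,-0.015,0,0,0,60],[0,0,-0.04,0,0,0,60],[0,0,-0.07,0,0,0,60],[0,0,-0.08,0,0,0,60],[0,0,-0.08,0,0,0,60],[0,0,-0.08,0,0,0,60]]

```text
time_s: 14.73
tool_pos: [0.5502, -0.0845, 0.1673]
tcp_rot: [-1.178, -2.911, -0.001]
ft_force: [-0.3, 0.5, -1.4]
width: 0.763
```

```bash
python3 - <<'E'
from h import *
c=snap('wrist','w13');d=snap('side','s13')
hsv=cv2.cvtColor(np.ascontiguousarray(c["frame"]),cv2.COLOR_RGB2HSV)
m=(hsv[40:150,280:360,2]<130);
for b in blobs(m,200): print(b,onz(c,np.add(b[1],[280,40]),.11))
plan(.5005,-.0360,.16,46)
a=c["frame"][:,:,::-1][:300,190:450]
b=cv2.resize(d["frame"][120:250,230:390,::-1],None,fx=300/130,fy=300/130)
cv2.imwrite("pics/c13.png",np.hstack([a,b]))
E
```

```text
(1690, [40.22, 60.25], [17, 37, 47, 48]) [[ 0.50173855 -0.03595505  0.11      ]]
t 14.83 pos [ 0.5497 -0.0844  0.1663] w 0.765 F [-0.24 -0.68 -0.22] j [-0.36  0.47  1.53  0.    1.15 -1.17]
shift [0.069  0.0005 0.0066] turn [-0.0011 -0.0037 -0.0009]
```

View pics/c13.png

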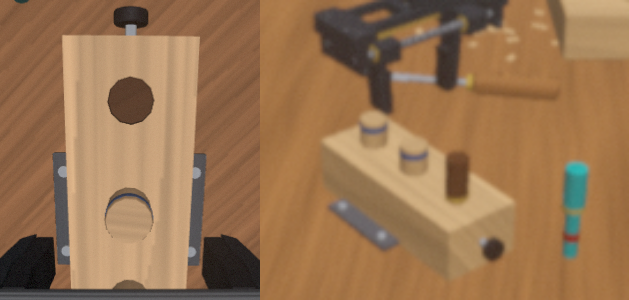

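Both pegs are home with their heads flat on the block. The rod handle is at (130,100) in the crop. Moving above the rod.

Call:
play_rows:
  commands:
    - [[0.02,0.0005,0.003,-0.001,-0.003,-0.001,60],[0.045,0.0005,0.006,-0.001,-0.003,-0.001,60],[0.065,0.0005,0.006,-0.001,-0.003,-0.001,60],[0.069,0.0005,0.006,-0.001,-0.003,-0.001,60],[0.069,0.0005,0.006,-0.001,-0.003,-0.001,60],[0.069,0.0005,0.006,-0.001,-0.003,-0.001,60],[0.069,0.0005,0.006,-0.001,-0.003,-0.001,60]]

```text
time_s: 15.42
tool_pos: [0.5018, -0.0369, 0.1618]
tcp_rot: [1.177, 2.911, 0.0]
ft_force: [0.7, 0.3, -0.1]
width: 0.766
```

```bash
python3 - <<'E'
from h import *
c=snap('wrist','w14')
hsv=cv2.cvtColor(np.ascontiguousarray(c["frame"]),cv2.COLOR_RGB2HSV)
plan(.5008,-.0360,.09,46)
cv2.imwrite("pics/c14.png",c["frame"][:,:,::-1])
E
```

```text
t 15.47 pos [ 0.5017 -0.0369  0.1618] w 0.763 F [-0.6  -0.88 -0.32] j [-0.31  0.37  1.7   0.    1.07 -1.11]
shift [ 0.0014 -0.      0.0718] turn [ 0.0009  0.0018 -0.0005]
```

View pics/c14.png

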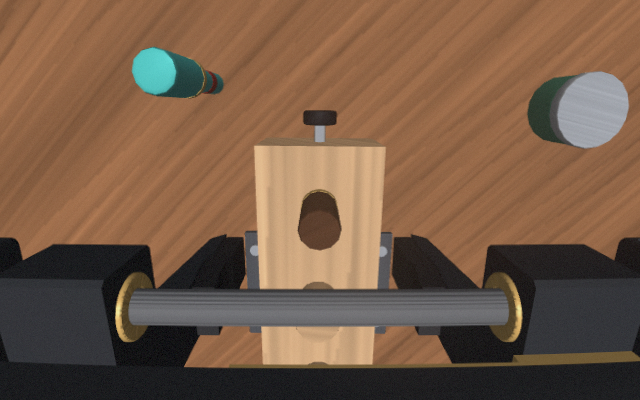

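The handle at (320,220) is on the centre line between the fingers, about u = 319. Descending.

Call:
play_rows:
  commands:
    - [[0.001,0,0.012,0,0.001,0,60],[0.001,0,0.035,0,0.001,0,60],[0.001,0,0.055,0,0.001,0,60],[0.001,0,0.067,0,0.001,0,60],[0.001,0,0.072,0,0.001,0,60],[0.001,0,0.072,0,0.001,0,60],[0.001,0,0.072,0,0.001,0,60]]

```text
time_s: 16.05
tool_pos: [0.501, -0.0359, 0.0905]
tcp_rot: [1.176, 2.911, 0.001]
ft_force: [-0.7, -0.5, 0.2]
width: 0.765
```

Call:
play_rows:
  commands:
    - [[0,0,0,0,0,0,90],[0,0,0,0,0,0,120],[0,0,0,0,0,0,145],[0,0,0,0,0,0,145],[0,0,0,0,0,0,145]]

```text
time_s: 16.47
tool_pos: [0.5007, -0.0356, 0.0904]
tcp_rot: [1.176, 2.911, 0.001]
ft_force: [-1.0, 0.7, 0.6]
width: 0.434
```

```bash
python3 - <<'E'
from h import *
c=snap('wrist','w15')
plan(.5008,-.0360,.09,46)
cv2.imwrite("pics/c15.png",cv2.resize(c["frame"][180:345,220:420,::-1],None,fx=4,fy=3.6))
E
```

```text
t 16.52 pos [ 0.5006 -0.0356  0.0903] w 0.433 F [-0.23  0.12 -0.01] j [-0.31  0.47  1.77  0.    0.9  -1.11]
shift [-0.0004 -0.0002  0.0003] turn [0.0011 0.0011 0.0002]
```

View pics/c15.png

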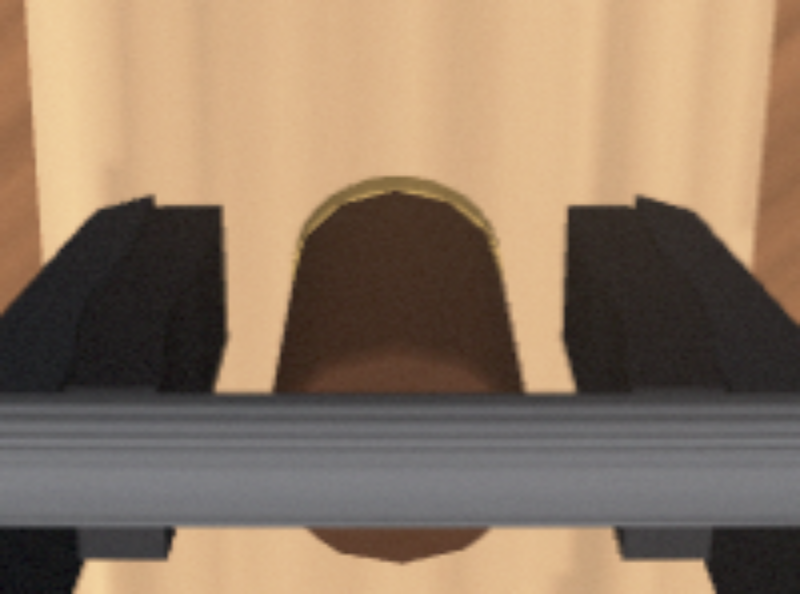

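The handle sits about 0.3 mm right of the jaw midline, so I'll nudge +y 0.3 mm and close gradually.

Call:
play_rows:
  commands:
    - [[0,0.0003,0,0.001,0.001,0,150],[0,0.0003,0,0.001,0.001,0,160],[0,0.0003,0,0.001,0.001,0,168],[0,0.0003,0,0.001,0.001,0,174],[0,0.0003,0,0.001,0.001,0,178],[0,0.0003,0,0.001,0.001,0,178]]

```text
time_s: 17.02
tool_pos: [0.5007, -0.0353, 0.0901]
tcp_rot: [-1.176, -2.913, -0.0]
ft_force: [0.4, 0.3, -0.1]
width: 0.301
```

```bash
python3 - <<'E'
from h import *
c=snap('wrist','w16')
plan(.5008,-.0360,.09,46)
cv2.imwrite("pics/c16.png",cv2.resize(c["frame"][210:290,260:380,::-1],None,fx=6.5,fy=6.5))
E
```

```text
t 17.07 pos [ 0.5008 -0.0354  0.0901] w 0.303 F [ 0.65 -0.14 -1.25] j [-0.3   0.47  1.76  0.    0.91 -1.11]
shift [-0.0005 -0.0004  0.0001] turn [-0.     -0.0002  0.0001]
```

View pics/c16.png

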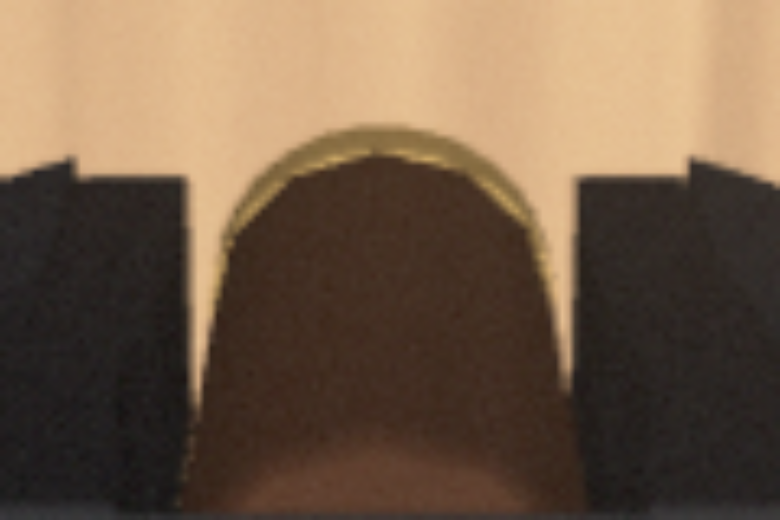

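The gap is even on both sides, so I'll close fully.

Call:
play_rows:
  commands:
    - [[0,0,0,0,0,0,183],[0,0,0,0,0,0,188],[0,0,0,0,0,0,195],[0,0,0,0,0,0,205],[0,0,0,0,0,0,215],[0,0,0,0,0,0,230]]

```text
time_s: 17.57
tool_pos: [0.5008, -0.0353, 0.0901]
tcp_rot: [-1.177, -2.913, -0.0]
ft_force: [1.1, 0.2, 0.4]
width: 0.261
```

```bash
python3 - <<'E'
from h import *
plan(.5008,-.0360,.09,46)
E
```

```text
t 17.57 pos [ 0.5008 -0.0353  0.0901] w 0.261 F [1.07 0.21 0.38] j [-0.3   0.47  1.76  0.    0.91 -1.11]
shift [-0.0005 -0.0005  0.0001] turn [ 0.0001 -0.0001  0.0002]
```

Call:
play_rows:
  commands:
    - [[0,0,0,0,0,0,230],[0,0,-0.001,0,0,0,230],[0,0,-0.003,0,0,0,230],[0,0,-0.005,0,0,0,230],[0,0,-0.007,0,0,0,230],[0,0,-0.009,0,0,0,230],[0,0,-0.01,0,0,0,230],[0,0,-0.01,0,0,0,230]]

```text
time_s: 18.23
tool_pos: [0.5008, -0.0354, 0.1004]
tcp_rot: [1.177, 2.913, 0.0]
ft_force: [0.7, -0.1, -1.8]
width: 0.262
```

```bash
python3 - <<'E'
from h import *
plan(.5008,-.0353,.125,46)
E
```

```text
t 18.23 pos [ 0.5008 -0.0354  0.1004] w 0.262 F [ 0.75 -0.14 -1.78] j [-0.3   0.46  1.76  0.    0.93 -1.11]
shift [ 0.0001  0.     -0.0246] turn [0.0002 0.0002 0.0001]
```

The load is low and is consistent with the rod's weight. Drawing further.

Call:
play_rows:
  commands:
    - [[0,0,-0.002,0,0,0,230],[0,0,-0.005,0,0,0,230],[0,0,-0.008,0,0,0,230],[0,0,-0.011,0,0,0,230],[0,0,-0.014,0,0,0,230],[0,0,-0.016,0,0,0,230],[0,0,-0.018,0,0,0,230],[0,0,-0.018,0,0,0,230]]

```text
time_s: 18.9
tool_pos: [0.5009, -0.0354, 0.1185]
tcp_rot: [1.176, 2.912, 0.0]
ft_force: [0.4, -0.6, -2.4]
width: 0.263
```

```bash
python3 - <<'E'
from h import *
plan(.5008,-.0353,.1253,46)
E
```

```text
t 18.9 pos [ 0.5009 -0.0354  0.1185] w 0.263 F [ 0.41 -0.65 -2.44] j [-0.3   0.43  1.74  0.    0.97 -1.11]
shift [ 0.0002 -0.     -0.0068] turn [0.0003 0.0004 0.0002]
```

Call:
play_rows:
  commands:
    - [[0,0,-0.002,0,0,0,230],[0,0,-0.004,0,0,0,230],[0,0,-0.006,0,0,0,230],[0,0,-0.007,0,0,0,230],[0,0,-0.007,0,0,0,230],[0,0,-0.007,0,0,0,230],[0,0,-0.007,0,0,0,230],[0,0,-0.007,0,0,0,230]]

```text
time_s: 19.57
tool_pos: [0.5007, -0.0353, 0.125]
tcp_rot: [-1.177, -2.912, -0.0]
ft_force: [-0.8, 0.3, -2.7]
width: 0.26
```

```bash
python3 - <<'E'
from h import *
c=snap('wrist','w17');d=snap('side','s17')
plan(.5008,-.0353,.1253,46)
a=c["frame"][:,:,::-1][100:400,190:450]
b=cv2.resize(d["frame"][120:250,230:390,::-1],None,fx=4,fy=4)
cv2.imwrite("pics/c17.png",b);cv2.imwrite("pics/c17w.png",c["frame"][:,:,::-1])
E
```

```text
t 19.67 pos [ 0.5007 -0.0354  0.125 ] w 0.259 F [ 0.28  0.72 -1.38] j [-0.3   0.42  1.74  0.    0.99 -1.11]
shift [-0.      0.0001 -0.0003] turn [-0.0001 -0.0004  0.0002]
```

View pics/c17.png

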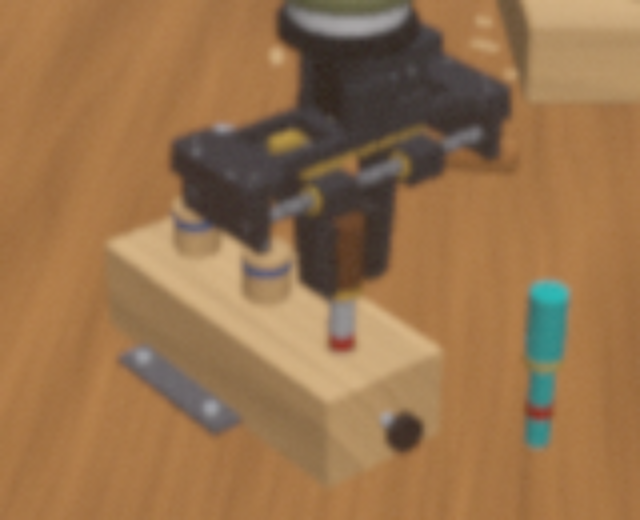

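View pics/c17w.png

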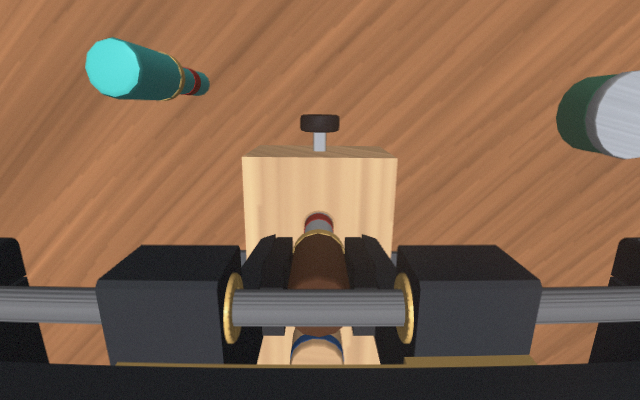

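The red ring just shows fully at the bore mouth, at (342,343) in the crop. The rod is upright and both pegs are home. I'll hold for a moment, then hand in.

Call:
play_rows:
  commands:
    - [[0,0,0,0,0,0,230],[0,0,0,0,0,0,230],[0,0,0,0,0,0,230],[0,0,0,0,0,0,230],[0,0,0,0,0,0,230],[0,0,0,0,0,0,230]]

```text
time_s: 20.17
tool_pos: [0.5008, -0.0354, 0.1251]
tcp_rot: [-1.177, -2.913, -0.0]
ft_force: [-1.0, -0.7, -1.8]
width: 0.262
```

```bash
python3 - <<'E'
from h import *
plan(.5008,-.0353,.125,46)
from rig import arm
print(arm.job_done())
E
```

```text
t 20.17 pos [ 0.5008 -0.0354  0.1251] w 0.262 F [-1.01 -0.73 -1.8 ] j [-0.3   0.42  1.74  0.    0.99 -1.11]
shift [0.     0.0001 0.0001] turn [-0.     -0.0002  0.0001]
the job is handed in; nothing more can be done
None
```

I put both wooden pegs in their bores, peg1 in the end bore and peg2 in the middle one. I then drew the rod 35 mm up by its handle (TCP z from 0.090 to 0.125 m) and handed the job in at 20.2 s, still holding it. The hand-in reports no verdict.

In the last pictures both peg heads sit flat on the block, and the red ring just shows above the bore mouth. At hand-in the arm was still and the rod upright to within about 0.001 rad by the tool pose. The gripper read 0.262, which fits the 24 mm handle. The wrist force read about 2 N, roughly the rod's weight, with about 1 N sideways.

None of these checks failed. The top and wrist cameras disagreed by 1–4 mm on some positions, so I centred the pegs and the rod by the wrist view. I never moved the arm against the jar, tin, gouge or look-alikes, but I did not measure their positions again at the end.

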